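# Open the push-and-turn cap of the edge bander's release-agent canister

### The job

Open the square canister that stands in the steel bracket: grip its wide black safety cap, press it down against its spring and, keeping it pressed, turn it counterclockwise (seen from above) until you feel it come up against its stop, then lift it off. Finish holding the cap still and upright in the gripper, straight above the canister's mouth and about 10 cm clear of it: do not put it down or let go. Leave the other things on the bench where they are.

Things in the scene. Friction and masses are not known exactly. Their poses are not given: they have to be found in the camera images.
- safety_cap: Black plastic push-and-turn cap, about 50 g, 35 mm tall, locked on the canister's neck at the start, upright (z up). Origin: centre of its underside. Heights 0 to 5 mm: flange 62 mm across; above: ribbed 16-sided grip, 54 mm across. Its x axis stands 2 to 18 degrees counterclockwise of the canister's at the start, is free to lift from about 54 degrees, and meets a hard stop at about 66
- cap_ledge (a point): centre of the cap at the height of the flange's upper face, 5 mm above the underside; fingertips can stand on this ledge, 4 mm wide. The cap goes down 8 mm to a hard stop and must be down 5 mm or more (6 to 8 is good) to turn past its locking tooth. To its stop it turns 46 to 66 degrees counterclockwise; there or up to 8 short, it lifts straight off
- valve (a joint): the spring valve under the cap: m pressed down, 0 with the cap locked, 0.008 fully pressed, -0.003 uncovered or when the cap has come free and been let up. It pushes up on the cap with about 5 N when locked and 10.7 N fully pressed
- canister: Square white canister, 98 x 74 mm in plan (long side along its x), fixed to the bench in a steel bracket (118 x 94 mm), so that it neither turns nor lifts. Origin: centre of the underside, on the bench; shoulder 135 mm up, underside of the locked cap 150 mm up, top of the cap 185 mm up. Cap and neck are on its vertical centre line. It may stand on the robot's left or right
- mouth (a point): centre of the canister's mouth (rim of the neck, 35 mm across), 171 mm above the bench, hidden in the cap at the start; z up
- tall_bottle: round white bottle, 72 mm across, 215 mm tall, with an ordinary small black screw cap; a bystander standing loose. Origin: centre of its underside
- jar: amber glass jar with steel lid, 60 mm across, 85 mm tall; a loose bystander. Origin: centre of its underside
- scraper: flat scraper lying on the bench between the two containers; a loose bystander
- spray_can: aluminium spray can, 58 mm across, 170 mm tall; a loose bystander. Origin: centre of its underside
- edging_coil: coil of edge banding lying flat, 150 mm across, 24 mm thick; a loose bystander
- wrench: steel wrench lying at the left; a loose bystander
- offcut: wooden board offcut lying flat, 150 x 90 x 19 mm; a loose bystander
Not all that is in view belongs to the job. Of the things shaped like the safety_cap, the black one is meant.

How it is judged:
By the outcome, as a careful person would: the job done as asked, in the order asked, and still so for the second after the job is handed in, while the arm keeps its last pose, push and grip.
It also fails if it takes over 45 s, if anything falls off the work surface, if the arm or the gripper's body presses on something with over 40 N, if the wrist force passes 120 N, or if a joint passes its speed limit or range.

### The arm

A 6-joint arm with a two-finger parallel gripper is mounted at the origin on the work surface. World frame = base frame: x ahead of the robot, y to its left, z up, the work surface at z = 0. Lengths are in mm, angles in rad, forces in N, time in s.
With the tool pointing down it reaches from about 250 to 725 mm from the base axis. Payload 9.7 kg.
Tool frame: the origin (TCP) lies at the very end of the fingers, on their centre line; the grasp point (between the pads) lies 19 mm behind it (env.grasp_offset is the distance from the TCP to the grasp point, in mm); z points along the fingers, x is the direction in which the jaws open and shut, and the axes are right-handed (so a half turn about z gives the same grasp; the last joint's range is limited). The gripper opens to 85 mm and grips with 20 to 120 N. Pads are 22 mm wide; open, the fingers measure 114 mm over their backs; the gripper's body (76 mm by 85 mm) begins 54 mm behind the grasp point. The pads swing forward as they close: fully open they stand 13 mm farther back than shut.
Start: joints at [1.263, 0.087, 0.176, 1.66, 0, 1.571], TCP at [166.627, 524.149, 193.284] pointing down, gripper open.
Joint ranges: [-3.13, 3.13], [-0.85, 1.81], [-1.15, 1.24], [-2.2, 2.28], [-1.44, 1.52], [-3.14, 3.14]. Speed limits (rad/s): [2.22, 2.22, 2.57, 3.14, 3.14, 3.14].

### API

Orientations are given as a 3x3 rotation matrix whose columns are the frame's x, y, z axes.
In Python, from rig import state, imaging, env gives the robot as it stands.
- The arm moves only by the tool carry_out, never from a script. Its argument "rows" is a list of rows, each a list of 7 numbers: the turn, a rotation vector about the tool's x, y, z in degrees, then the shift along the tool's x, y, z in m, then the opening, from 0 (shut) to 1 (fully open). A call has 1 to 8 rows; each row shifts and turns the pose as measured when the row begins, along the tool's axes as they then stand; what a row does not reach is not made up. A row lasts 1/8 s, in which the tool goes at most 62.5 mm and 10.7 degrees, less where a joint would pass 70% of its speed; a pose out of reach is approached as far as the arm can. A call is refused whole if a number of a shift passes 0.0625 or a number of a turn 10.7, either way. A call with a gripper value outside its range is refused whole. The fingers move at their own pace and stop on an object; "force" is the grip in N (left out, the last holds). Time passes only in rows, so rows that do not move let the fingers close. It gives the time, the measured TCP pose, the force and the opening at its end, in the units of the state.
- state(): the state, without advancing time (a new reading comes with each control period).
- imaging.get_image(name): name is "side" or "top" or "wrist"; returns the picture (384x512x3 uint8, blue, green, red); there is no depth.
- imaging.camera_model(name): a dict with "mtx" (3x3 intrinsics, pixels), "dist" ([k1, k2, p1, p2, k3] as OpenCV has them; the pictures are not rectified), "cam_to_world" (4x4, takes a point from camera to world coordinates). Camera axes: x right, y down, z forward; pixel columns grow to the right and rows downward; lengths in mm; the calibration is good to about 2 mm. A picture is of the moment at which its call begins: read the wrist's pose just before it. camera_model takes no time and is no camera call; for the wrist camera it gives the pose at the moment of the call.
- env.close_job(): hands the job in, once; it reports no verdict.
The state is a dict: "time": time; "qpos": joint angles; "qd": joint speeds; "effort": joint torques, N m; "tool_pos": TCP position; "eef_rot": TCP orientation; "wrist_force": force on the tool from outside, world axes, zero at the start; "wrist_torque": the same for the moment, N m; "width": finger opening in mm.
Only numpy, scipy, OpenCV 4.12 (cv2) and the standard library are available. Lean on these libraries where they do the work, as an engineer would, in place of code of your own. Each camera call takes 0.05 s, during which the arm holds its last target. There are 200 camera calls.

## Working session

There is one attempt and no reset: what is moved stays moved. The work goes in short steps, Python scripts to look and compute and a tool call to move; the robot and the scene stay as the last step left them, time stands still between calls to the robot, and variables do not carry over. Pictures are saved under pics/ and viewed, about 8 in all and at most 12, crops included, and the job is handed in when it is done.

Besides the shell and the picture viewer there is one more tool, called after "Request:" as name([rows], argument=value, ...), one row to a line, values as JSON. carry_out: Moves the arm, as the interface text tells. Its arguments: {"type":"object","properties":{"rows":{"type":"array","items":{"type":"array","items":{"type":"number"}}},"force":{"type":"number"}},"required":["rows"]}

```bash
mkdir -p pics; ls
python3 - <<'E'
from rig import state, imaging, env
import cv2,numpy as np
s=state(); print({k:np.round(v,3).tolist() for k,v in s.items()})
a=imaging.get_image("top");b=imaging.get_image("side")
cv2.imwrite("pics/top0.png",a);cv2.imwrite("pics/side0.png",b)
for n in("top","side"):
  m=imaging.camera_model(n);print(n,np.round(m["mtx"],1).tolist(),np.round(m["dist"],3),np.round(m["cam_to_world"],3).tolist())
E
```

```text
pics
{'time': 0.0, 'qpos': [1.263, 0.087, 0.175, 1.66, 0.0, 1.571], 'qd': [-0.0, 0.0, -0.002, -0.0, -0.0, 0.001], 'effort': [0.0, -52.039, 46.481, 0.016, 0.0, -0.0], 'tool_pos': [166.543, 523.881, 192.565], 'eef_rot': [[0.303, 0.953, -0.0], [0.953, -0.303, -0.001], [-0.001, -0.0, -1.0]], 'wrist_force': [0.234, -0.734, 0.228], 'wrist_torque': [0.012, -0.013, -0.051], 'width': 86.003}
top [[444.8, 0.0, 258.3], [0.0, 444.8, 196.9], [0.0, 0.0, 1.0]] [0.05 0.   0.   0.   0.  ] [[0.014, -0.986, 0.167, 307.644], [-1.0, -0.013, 0.006, -19.366], [-0.003, -0.167, -0.986, 1510.854], [0.0, 0.0, 0.0, 1.0]]
side [[430.6, 0.0, 254.2], [0.0, 430.6, 192.7], [0.0, 0.0, 1.0]] [-0.167  0.     0.     0.     0.   ] [[0.991, -0.091, 0.093, 453.269], [-0.13, -0.702, 0.7, -821.252], [0.001, -0.706, -0.708, 977.379], [0.0, 0.0, 0.0, 1.0]]
```

View pics/top0.png

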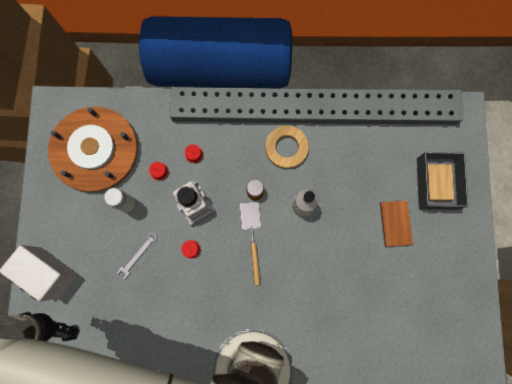

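View pics/side0.png

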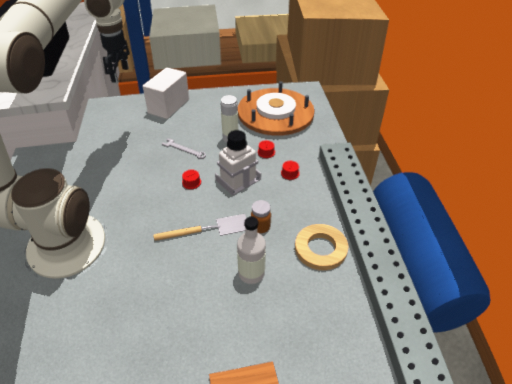

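The canister stands at top (190,203), with its black cap at (188,197) in the top view and (237,140) in the side view. The bottle with the black cap is a decoy, and so are the red caps.

```bash
cat > h.py <<'E'
import cv2,numpy as np
from rig import state, imaging, env
def ray(n,px,m=None):
    m=m or imaging.camera_model(n)
    p=cv2.undistortPoints(np.array([[px]],float),m["mtx"],np.array(m["dist"],float))[0,0]
    T=np.array(m["cam_to_world"]); return T[:3,3],T[:3,:3]@np.array([p[0],p[1],1.])
def onz(n,px,z,m=None):
    o,d=ray(n,px,m); return o+d*(z-o[2])/d[2]
def blob(im,roi,thr=60):
    x0,y0,x1,y1=roi; mk=(im[y0:y1,x0:x1].max(2)<thr).astype(np.uint8)
    n,l,st,c=cv2.connectedComponentsWithStats(mk); i=1+np.argmax(st[1:,4])
    return c[i]+[x0,y0], st[i]+[x0,y0,0,0,0], l==i
E
python3 - <<'E'
from h import *
a=cv2.imread("pics/top0.png");b=cv2.imread("pics/side0.png")
ct,st,_=blob(a,(172,182,206,212)); cs,ss,_=blob(b,(222,125,252,158))
print(ct,st,cs,ss)
print(onz("top",ct,180))
o1,d1=ray("top",ct);o2,d2=ray("side",cs)
t=np.linalg.lstsq(np.c_[d1,-d2],o2-o1,rcond=None)[0];print(o1+d1*t[0],o2+d2*t[1])
v=np.hstack([cv2.resize(a[170:240,150:230],None,fx=5,fy=5,interpolation=2),cv2.resize(b[120:190,205:285],None,fx=5,fy=5,interpolation=2)])
cv2.imwrite("pics/crop0.png",v)
E
```

```text
[187.09655172 196.67241379] [178 188  20  19 290] [236.1474359  140.31410256] [227 130  19  21 312]
[530.74641046 204.24573116 180.        ]
[532.50885275 206.01219976 169.48665756] [534.14462057 206.1121981  169.77767731]
```

View pics/crop0.png

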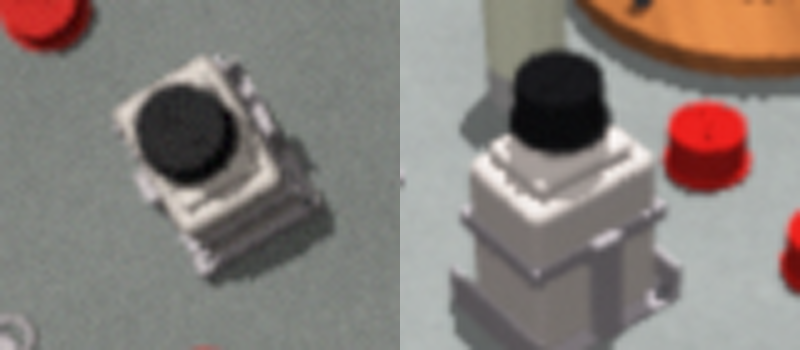

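Estimates of the cap from top and side agree at about (532, 205). I'll raise the tool and go above it.

Request:
carry_out([
  [0,0,0,0,0,-0.05,1],
  [0,0,0,0,0,-0.05,1],
  [0,0,0,-0.024,0.055,0,1],
  [0,0,0,-0.024,0.055,0,1],
  [0,0,0,-0.024,0.055,0,1],
  [0,0,0,-0.024,0.055,0,1],
  [0,0,0,-0.024,0.055,0,1],
  [0,0,0,-0.024,0.055,0,1],
])

```text
time: 1.1
tool_pos: [442.8, 282.6, 292.3]
eef_rot: [[0.295, 0.956, -0.002], [0.955, -0.295, -0.007], [-0.008, -0.0, -1.0]]
wrist_force: [0.5, 1.9, 0.9]
width: 85.7
```

Request:
carry_out([
  [0,0,0,-0.023,0.054,0,1],
  [0,0,0,-0.023,0.054,0,1],
  [0,0,0,0,0,0,1],
])

```text
time: 1.48
tool_pos: [537.1, 200.7, 290.4]
eef_rot: [[0.3, 0.954, -0.005], [0.954, -0.3, -0.008], [-0.01, -0.002, -1.0]]
wrist_force: [-0.7, -0.0, 0.2]
width: 85.4
```

Run:
```python
from h import *
s=state(); print({k:np.round(s[k],3).tolist() for k in("qpos","tool_pos","eef_rot","wrist_force","wrist_torque")})
m=imaging.camera_model("wrist"); print(np.round(m["mtx"],1).tolist(),np.round(m["dist"],3),np.round(m["cam_to_world"],2).tolist())
im=imaging.get_image("wrist"); cv2.imwrite("pics/w0.png",im)
```

```text
{'qpos': [0.361, 0.221, 0.521, 1.879, -0.006, 0.665], 'tool_pos': [537.148, 200.656, 290.389], 'eef_rot': [[0.3, 0.954, -0.005], [0.954, -0.3, -0.008], [-0.01, -0.002, -1.0]], 'wrist_force': [-0.659, -0.006, 0.165], 'wrist_torque': [0.032, -0.011, -0.009]}
[[290.5, 0.0, 256.0], [0.0, 290.5, 193.4], [0.0, 0.0, 1.0]] [-0.076  0.     0.     0.     0.   ] [[0.3, 0.91, 0.3, 460.01], [0.95, -0.28, -0.1, 226.6], [-0.01, 0.32, -0.95, 471.87], [0.0, 0.0, 0.0, 1.0]]
```

View pics/w0.png

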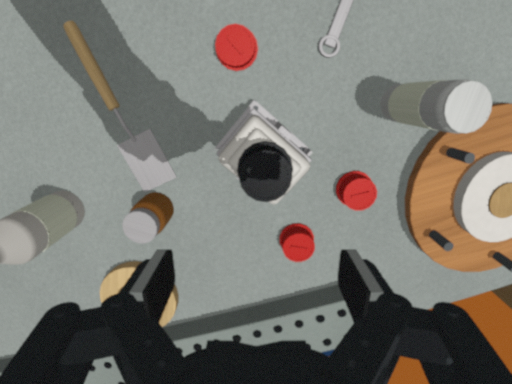

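The black cap is at (265,170) with its top face slightly lighter; the red caps show an index line on top. I'll take a contrast-stretched crop of the cap to see its facets and measure its centre.

Run:
```python
from h import *
im=cv2.imread("pics/w0.png")
c,st,l=blob(im,(225,130,310,210),70); print("blob",c,st)
g=im[135:208,228:302].max(2).astype(float)
print(np.percentile(g[g<70],[1,10,30,50,70,90]))
v=np.clip((g-5)*4,0,255).astype(np.uint8)
cv2.imwrite("pics/c1.png",cv2.resize(v,None,fx=8,fy=8,interpolation=cv2.INTER_CUBIC))
```

```text
blob [264.34373733 170.94325091] [ 238  142   54   59 2467]
[15. 22. 27. 39. 51. 58.]
```

View pics/c1.png

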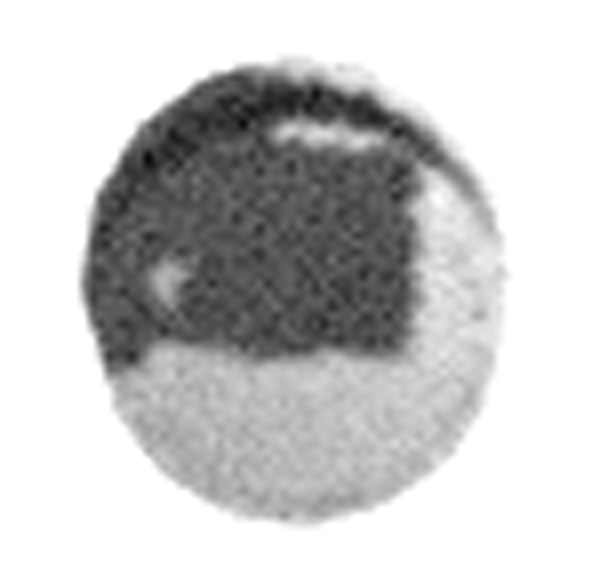

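The gripper's shadow falls on the cap. The top face spans crop x 85–505 and y about 120–520, so its centre is at about full-image pixel (264.8, 175).

Run:
```python
from h import *
s=state()
p=onz("wrist",(264.8,175),185);q=onz("top",(186.4,196),185)
l=onz("wrist",(238.6,172),185);r=onz("wrist",(291.1,172),185)
print(p,q,"width",np.linalg.norm(r-l),np.linalg.inv(s["eef_rot"])@(p-s["tool_pos"]))
o1,d1=ray("wrist",(264.8,175));o2,d2=ray("side",(235.0,133.5))  # side: top face centre from crop (558,75)/5
o2,d2=ray("side",(205+158/5,120+77/5))
t=np.linalg.lstsq(np.c_[d1,-d2],o2-o1,rcond=None)[0];print(o1+d1*t[0],o2+d2*t[1])
```

```text
[533.61179485 211.1660794  185.        ] [531.94007175 205.59007718 185.        ] width 53.4930208986545 [  9.12716722  -4.75119347 105.81572348]
[533.97702071 211.08579005 183.59705472] [536.43069069 211.36648033 184.21974991]
```

Request:
carry_out([
  [-0.1,0.5,0,0.008,-0.004,0.03,1],
  [0,0,0,0,0,0.04,1],
  [0,0,0,0,0,0,1],
])

```text
time: 1.9
tool_pos: [532.5, 212.6, 219.4]
eef_rot: [[0.296, 0.955, -0.001], [0.955, -0.296, 0.001], [0.0, -0.001, -1.0]]
wrist_force: [0.6, 0.9, -1.0]
width: 85.4
```

Run:
```python
from h import *
s=state(); print({k:np.round(s[k],3).tolist() for k in("qpos","tool_pos","eef_rot","wrist_force","wrist_torque")})
im=imaging.get_image("wrist"); cv2.imwrite("pics/w1.png",im)
m=imaging.camera_model("wrist");T=np.linalg.inv(m["cam_to_world"])
p=np.array(s["tool_pos"]);p[2]=185
R=np.array(s["eef_rot"])
ang=np.linspace(0,2*np.pi,60)
c=np.array([p+27*np.array([np.cos(a),np.sin(a),0]) for a in ang])
rv=cv2.Rodrigues(T[:3,:3])[0]
px=cv2.projectPoints(c,rv,T[:3,3],m["mtx"],np.array(m["dist"],float))[0]
v=np.clip((im.astype(float)-5)*3,0,255).astype(np.uint8)
z=3;v=cv2.resize(v,None,fx=z,fy=z,interpolation=2)
cv2.polylines(v,[np.round(px*z).astype(np.int32)],True,(0,255,0),1)
cx,cy=(px[:,0].mean(0)*z).astype(int);print(cx/z,cy/z)
cv2.imwrite("pics/w1c.png",v[max(0,cy-250):cy+250,cx-350:cx+350]);print(cx-350,max(0,cy-250))
```

```text
{'qpos': [0.379, 0.157, 0.304, 1.719, 0.001, 0.68], 'tool_pos': [532.457, 212.641, 219.397], 'eef_rot': [[0.296, 0.955, -0.001], [0.955, -0.296, 0.001], [0.0, -0.001, -1.0]], 'wrist_force': [0.552, 0.913, -1.011], 'wrist_torque': [0.016, -0.014, 0.037]}
255.0 202.0
415 356
```

View pics/w1c.png

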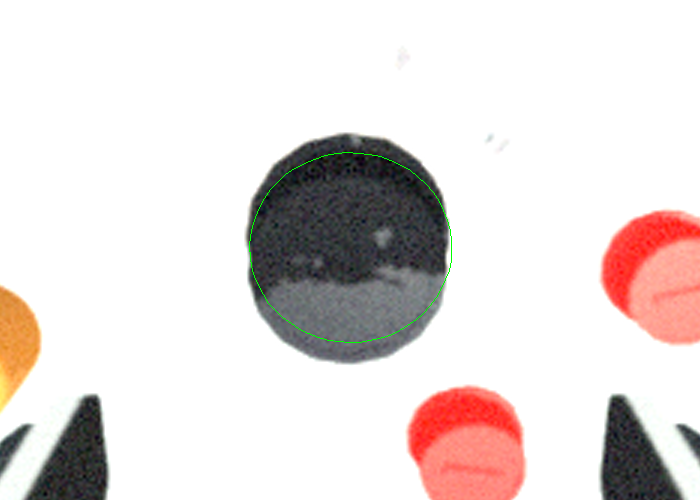

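The drawn circle (27 mm radius at the TCP axis) sits about 20 px above the real top face and level sideways, so the cap is about 5 mm further along tool y. Next I correct, lower the tool and close the fingers to just outside the grip.

Request:
carry_out([
  [0,0,0,-0.0015,0.0045,0,1],
  [0,0,0,0,0,0.025,1],
  [0,0,0,0,0,0.02,1],
  [0,0,0,0,0,0.005,0.69],
  [0,0,0,0,0,0,0.69],
  [0,0,0,0,0,0,0.69],
  [0,0,0,0,0,0,0.69],
], force=30)

```text
time: 2.82
tool_pos: [541.6, 212.6, 183.3]
eef_rot: [[0.294, 0.956, 0.017], [0.956, -0.295, 0.008], [0.013, 0.014, -1.0]]
wrist_force: [1.0, -0.3, -0.4]
width: 59.0
```

Run:
```python
from h import *
s=state(); print({k:np.round(s[k],3).tolist() for k in s})
im=imaging.get_image("wrist"); im2=imaging.get_image("side")
z=np.hstack([cv2.resize(np.clip(im[150:384,130:380].astype(float)*2.5,0,255).astype(np.uint8),(400,374)),cv2.resize(im2[60:200,165:315],(400,374))])
cv2.imwrite("pics/w2.png",z)
```

```text
{'time': 2.825, 'qpos': [0.373, 0.139, 0.214, 1.626, 0.001, 0.673], 'qd': [-0.001, -0.001, 0.012, 0.004, 0.002, 0.001], 'effort': [0.001, -55.625, 46.772, -0.206, 0.003, -0.0], 'tool_pos': [541.612, 212.633, 183.322], 'eef_rot': [[0.294, 0.956, 0.017], [0.956, -0.295, 0.008], [0.013, 0.014, -1.0]], 'wrist_force': [0.983, -0.264, -0.424], 'wrist_torque': [0.016, 0.02, 0.04], 'width': 58.95}
```

View pics/w2.png

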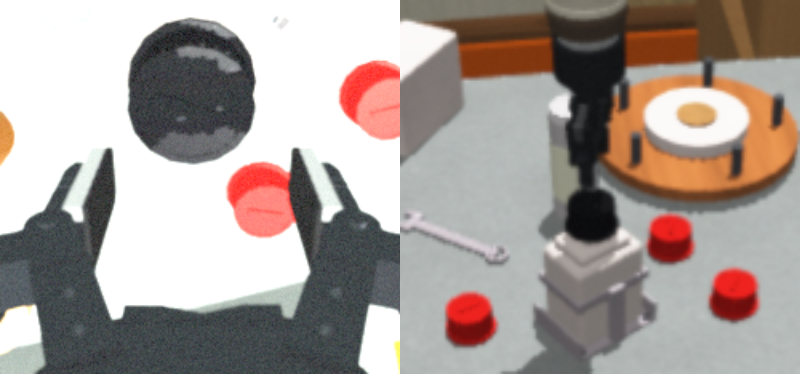

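The cap is not yet between the fingers. The move stopped short at z=183, and the tips look higher than the TCP figure suggests, so I'll check that by projection.

Run:
```python
from h import *
s=state();R=np.array(s["eef_rot"]);p=np.array(s["tool_pos"])
for n,(x0,y0,k) in {"wrist":(130,150,1.6),"side":(165,60,400/150)}.items():
  m=imaging.camera_model(n);T=np.linalg.inv(m["cam_to_world"])
  for h in (0,7,13,20,30):
    P=np.array([p+R@np.array([a,b,-h]) for a in(-29.5,29.5) for b in(-11,11)])
    q=cv2.projectPoints(P,cv2.Rodrigues(T[:3,:3])[0],T[:3,3],m["mtx"],np.array(m["dist"],float))[0][:,0]
    print(n,h,np.round((q-[x0,y0])*k).tolist())
```

```text
wrist 0 [[131.0, 91.0], [134.0, 138.0], [272.0, 91.0], [269.0, 138.0]]
wrist 7 [[129.0, 97.0], [131.0, 146.0], [274.0, 97.0], [272.0, 146.0]]
wrist 13 [[126.0, 103.0], [129.0, 153.0], [277.0, 103.0], [274.0, 153.0]]
wrist 20 [[124.0, 110.0], [127.0, 162.0], [279.0, 110.0], [276.0, 162.0]]
wrist 30 [[119.0, 122.0], [123.0, 175.0], [284.0, 122.0], [280.0, 175.0]]
side 0 [[181.0, 216.0], [200.0, 218.0], [191.0, 184.0], [210.0, 186.0]]
side 7 [[180.0, 211.0], [200.0, 213.0], [191.0, 179.0], [210.0, 181.0]]
side 13 [[180.0, 207.0], [199.0, 209.0], [190.0, 175.0], [209.0, 177.0]]
side 20 [[180.0, 202.0], [199.0, 204.0], [190.0, 170.0], [209.0, 172.0]]
side 30 [[179.0, 195.0], [199.0, 197.0], [190.0, 163.0], [209.0, 165.0]]
```

Run:
```python
from h import *
a=imaging.get_image("wrist"); b=imaging.get_image("side")
cv2.imwrite("pics/w3r.png",a);cv2.imwrite("pics/s3r.png",b)
f=lambda im:np.clip((im.astype(float)/255)**.45*255,0,255).astype(np.uint8)
z=np.hstack([cv2.resize(f(a)[170:320,170:340],(453,400),interpolation=2),cv2.resize(f(b)[95:165,205:265],(343,400),interpolation=2)])
cv2.imwrite("pics/w3.png",z)
```

```text
(no output)
```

View pics/w3.png

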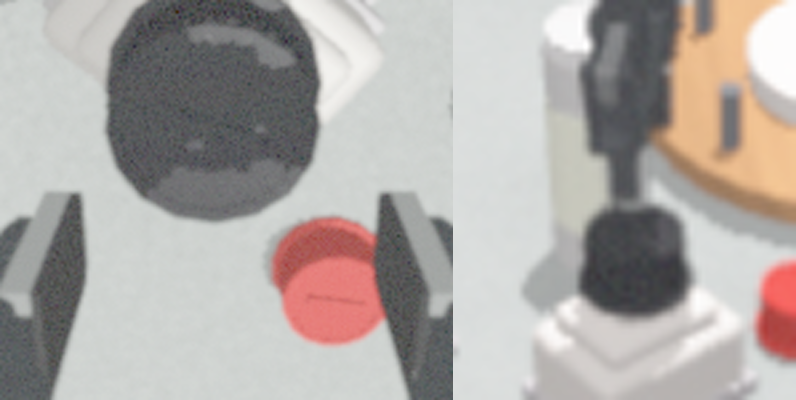

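Both views put the visible fingertips about 40 mm above the reported TCP. I'll check where the tips and the cap lie using the wrist camera at this pose.

Run:
```python
from h import *
s=state();R=np.array(s["eef_rot"]);p=np.array(s["tool_pos"]);m=imaging.camera_model("wrist")
C=np.array(m["cam_to_world"]);print("cam in tool",R.T@(C[:3,3]-p), np.round(R.T@C[:3,:3],3).tolist())
print("cap tool",R.T@(onz("wrist",(249.9,215),185)-p), onz("wrist",(249.9,215),185))
def at(px,W):
  o,d=ray("wrist",px); return R.T@(o-p), R.T@d
for a,b in (((200,243),(311.7,243)),((201.9,269.4),(310.6,271))):
  o,d1=at(a,0);_,d2=at(b,0)
  k=59/(d2[0]-d1[0]); print("tips tool",o+k*d1,o+k*d2)
```

```text
cam in tool [-8.42027706e-02 -8.17736914e+01 -1.81286592e+02] [[1.0, -0.0, 0.001], [-0.0, 0.948, 0.319], [-0.001, -0.319, 0.948]]
cap tool [-4.00896459 -6.26105827 -2.46529926] [534.17177765 210.52425534 185.        ]
tips tool [-29.55405412  -8.15915729 -44.99617905] [ 29.44594588  -8.16345057 -45.03593909]
tips tool [-29.33411055   7.2915457  -46.26635948] [ 29.66588945   8.12223581 -46.58762492]
```

Request:
carry_out([
  [0.8,-0.7,0,-0.004,-0.006,-0.005,0.9],
  [0,0,0,0,0,0,0.9],
  [0,0,0,0,0,0,0.9],
  [0,0,0,0,0,0,0.9],
])

```text
time: 3.52
tool_pos: [533.8, 210.3, 187.9]
eef_rot: [[0.295, 0.956, -0.002], [0.956, -0.295, -0.001], [-0.001, -0.002, -1.0]]
wrist_force: [-0.6, -0.3, 0.6]
width: 76.7
```

Run:
```python
from h import *
print(env.grasp_offset, [a for a in dir(env) if a[0]!='_'])
s=state();print({k:np.round(s[k],3).tolist() for k in("time","tool_pos","eef_rot","wrist_force","wrist_torque","qd","width")})
```

```text
18.700000000000003 ['Unreachable', 'close_job', 'grasp_offset']
{'time': 3.525, 'tool_pos': [533.809, 210.291, 187.912], 'eef_rot': [[0.295, 0.956, -0.002], [0.956, -0.295, -0.001], [-0.001, -0.002, -1.0]], 'wrist_force': [-0.582, -0.305, 0.635], 'wrist_torque': [0.059, -0.034, 0.049], 'qd': [0.0, 0.001, -0.001, 0.001, 0.001, 0.001], 'width': 76.734}
```

Request:
carry_out([
  [0,0,0,0,0,0.01,0.9],
  [0,0,0,0,0,0.01,0.9],
  [0,0,0,0,0,0.005,0.9],
  [0,0,0,0,0,0,0.9],
])

```text
time: 4.03
tool_pos: [533.3, 210.1, 160.1]
eef_rot: [[0.295, 0.956, -0.003], [0.956, -0.295, -0.001], [-0.002, -0.003, -1.0]]
wrist_force: [0.4, -0.6, 0.4]
width: 76.8
```

Run:
```python
from h import *
s=state();print({k:np.round(s[k],3).tolist() for k in("time","tool_pos","eef_rot","wrist_force","wrist_torque","width")})
a=imaging.get_image("wrist");b=imaging.get_image("side")
f=lambda im:np.clip((im.astype(float)/255)**.45*255,0,255).astype(np.uint8)
z=np.hstack([cv2.resize(f(a)[170:320,170:340],(453,400),interpolation=2),cv2.resize(f(b)[95:165,205:265],(343,400),interpolation=2)])
cv2.imwrite("pics/w4.png",z)
```

```text
{'time': 4.025, 'tool_pos': [533.336, 210.089, 160.073], 'eef_rot': [[0.295, 0.956, -0.003], [0.956, -0.295, -0.001], [-0.002, -0.003, -1.0]], 'wrist_force': [0.442, -0.619, 0.403], 'wrist_torque': [0.045, 0.037, -0.028], 'width': 76.817}
```

View pics/w4.png

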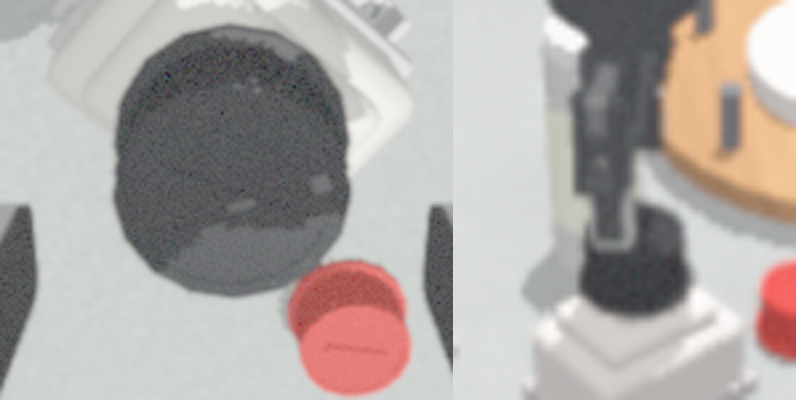

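The near fingertip now stands in front of the cap in the side view, at crop (612,248). The cap sits midway between the fingers in the wrist view.

Run:
```python
from h import *
s=state();R=np.array(s["eef_rot"]);p=np.array(s["tool_pos"])
c=onz("wrist",(257.2,239.5),185);print("cap",c,R.T@(c-p))
px=(205+(612-453)/5.717,95+248/5.714)
for x in(-38,):
  for h in(20,30,40,50): 
    P=p+R@np.array([x,0,-h]);m=imaging.camera_model("side");T=np.linalg.inv(m["cam_to_world"])
    q=cv2.projectPoints(P[None],cv2.Rodrigues(T[:3,:3])[0],T[:3,3],m["mtx"],np.array(m["dist"],float))[0][0,0];print(h,q,px)
```

```text
cap [534.4206728  210.76190806 185.        ] [  0.75985382   0.56985417 -24.26818156]
20 [233.18950922 144.39507   ] (232.811789400035, 138.40217010850543)
30 [233.08974888 141.72631993] (232.811789400035, 138.40217010850543)
40 [232.98919667 139.02949134] (232.811789400035, 138.40217010850543)
50 [232.88784916 136.30425165] (232.811789400035, 138.40217010850543)
```

Lateral fit is within 1 mm and the tips are at z≈202. I'll go down to about 8 mm above the ledge and narrow the jaws.

Request:
carry_out([
  [0,0,0,0,0,0.015,0.9],
  [0,0,0,0,0,0.015,0.9],
  [0,0,0,0,0,0.005,0.9],
  [0,0,0,0,0,0,0.69],
  [0,0,0,0,0,0,0.69],
  [0,0,0,0,0,0,0.69],
])

```text
time: 4.88
tool_pos: [533.6, 210.2, 123.4]
eef_rot: [[0.295, 0.956, -0.002], [0.956, -0.295, -0.001], [-0.001, -0.002, -1.0]]
wrist_force: [0.4, -0.4, 0.2]
width: 58.8
```

Request:
carry_out([
  [0,0,0,0,0,0.003,0.69],
  [0,0,0,0,0,0.002,0.69],
  [0,0,0,0,0,0,0.69],
])

```text
time: 5.25
tool_pos: [533.8, 210.3, 118.6]
eef_rot: [[0.295, 0.956, -0.001], [0.956, -0.295, -0.0], [-0.001, -0.001, -1.0]]
wrist_force: [0.9, 0.8, -0.3]
width: 58.9
```

Request:
carry_out([
  [0,0,0,0,0,0.002,0.69],
  [0,0,0,0,0,0.002,0.69],
  [0,0,0,0,0,0,0.69],
])

```text
time: 5.62
tool_pos: [533.8, 210.3, 114.3]
eef_rot: [[0.295, 0.956, -0.001], [0.956, -0.295, -0.0], [-0.001, -0.001, -1.0]]
wrist_force: [-2.0, -0.4, 0.5]
width: 58.7
```

Request:
carry_out([
  [0,0,0,0,0,0.002,0.69],
  [0,0,0,0,0,0,0.69],
])

```text
time: 5.88
tool_pos: [533.9, 210.3, 112.4]
eef_rot: [[0.295, 0.956, -0.001], [0.956, -0.295, -0.0], [-0.001, -0.001, -1.0]]
wrist_force: [0.1, 0.1, 0.5]
width: 58.9
```

Request:
carry_out([
  [0,0,0,0,0,0.002,0.69],
  [0,0,0,0,0,0,0.69],
])

```text
time: 6.12
tool_pos: [534.1, 210.4, 111.4]
eef_rot: [[0.295, 0.956, 0.0], [0.956, -0.295, 0.0], [0.0, 0.0, -1.0]]
wrist_force: [-1.2, 0.0, 2.8]
width: 59.1
```

Request:
carry_out([
  [0,0,0,0,0,0.002,0.69],
  [0,0,0,0,0,0,0.69],
])

```text
time: 6.38
tool_pos: [534.2, 210.4, 110.5]
eef_rot: [[0.295, 0.956, 0.001], [0.956, -0.295, 0.001], [0.001, 0.001, -1.0]]
wrist_force: [-1.2, -1.2, 4.2]
width: 58.7
```

Contact is on the ledge: the upward force rises from TCP z≈111.5. Now I grip.

Request:
carry_out([
  [0,0,0,0,0,0.0005,0.5],
  [0,0,0,0,0,0.0005,0.5],
  [0,0,0,0,0,0.0005,0.5],
  [0,0,0,0,0,0,0.5],
], force=50)

```text
time: 6.88
tool_pos: [534.5, 210.4, 111.2]
eef_rot: [[0.295, 0.956, 0.004], [0.956, -0.295, 0.001], [0.003, 0.003, -1.0]]
wrist_force: [-1.6, -0.7, 5.4]
width: 53.6
```

Request:
carry_out([
  [0,0,0,0,0,0.003,0.5],
  [0,0,0,0,0,0.003,0.5],
  [0,0,0,0,0,0.003,0.5],
])

```text
time: 7.25
tool_pos: [534.7, 210.6, 105.4]
eef_rot: [[0.295, 0.956, 0.007], [0.956, -0.295, 0.003], [0.004, 0.006, -1.0]]
wrist_force: [-7.9, -2.1, 22.9]
width: 53.1
```

Request:
carry_out([
  [0.3,-0.3,0,0,0,0.003,0.5],
  [0,0,0,0,0,0.003,0.5],
])

```text
time: 7.5
tool_pos: [534.5, 210.4, 105.4]
eef_rot: [[0.295, 0.956, 0.004], [0.956, -0.295, 0.001], [0.002, 0.004, -1.0]]
wrist_force: [-8.4, -3.0, 21.3]
width: 53.6
```

Hard stop is reached: 21 N with no further travel. Now I turn counterclockwise (negative about tool z) while keeping the push on.

Request:
carry_out([
  [0,0,-7,0,0,0.003,0.5],
  [0,0,-7,0,0,0.003,0.5],
], force=70)

```text
time: 7.75
tool_pos: [535.4, 211.1, 105.5]
eef_rot: [[0.049, 0.999, 0.011], [0.999, -0.049, 0.004], [0.004, 0.011, -1.0]]
wrist_force: [-11.9, -4.1, 23.0]
width: 53.4
```

```bash
cat > st.py <<'E'
from h import *
s=state();R=np.array(s["eef_rot"]);print(round(np.degrees(np.arctan2(R[1,0],R[0,0])),1),{k:np.round(s[k],3).tolist() for k in("time","tool_pos","wrist_force","wrist_torque","width","qpos")},"tilt tool",np.round(np.degrees(R.T@np.cross(R[:,2],[0,0,-1])),2), "f tool",np.round(R.T@s["wrist_force"],1))
E
python3 st.py
```

```text
87.2 {'time': 7.75, 'tool_pos': [535.437, 211.097, 105.518], 'wrist_force': [-11.911, -4.129, 23.025], 'wrist_torque': [-0.974, 2.431, -0.331], 'width': 53.409, 'qpos': [0.376, 0.12, 0.042, 1.482, -0.0, 0.425]} tilt tool [ 0.6  -0.25  0.  ] f tool [ -4.6 -11.5 -23.2]
```

Request:
carry_out([
  [0.4,-0.2,-8,0,-0.001,0.003,0.5],
  [0.2,0,-8,0,0,0.003,0.5],
])

```text
time: 8.0
tool_pos: [534.8, 210.6, 105.5]
eef_rot: [[-0.236, 0.972, 0.006], [0.972, 0.236, 0.0], [-0.001, 0.006, -1.0]]
wrist_force: [-8.4, -4.8, 22.0]
width: 53.3
```

```bash
python3 st.py
```

```text
103.7 {'time': 8.0, 'tool_pos': [534.802, 210.595, 105.494], 'wrist_force': [-8.414, -4.807, 22.007], 'wrist_torque': [-1.002, 1.763, -0.309], 'width': 53.31, 'qpos': [0.376, 0.125, 0.047, 1.488, -0.002, 0.138]} tilt tool [ 0.32  0.06 -0.  ] f tool [ -2.7  -9.2 -22.1]
```

Request:
carry_out([
  [0.3,0,-8,0,0,0.003,0.5],
  [0.2,0,-5,0,0,0.003,0.5],
])

```text
time: 8.25
tool_pos: [535.0, 210.0, 105.5]
eef_rot: [[-0.455, 0.89, 0.002], [0.89, 0.455, -0.002], [-0.003, 0.001, -1.0]]
wrist_force: [-9.4, -4.1, 22.5]
width: 53.4
```

```bash
python3 st.py
```

```text
117.1 {'time': 8.25, 'tool_pos': [534.992, 210.029, 105.49], 'wrist_force': [-9.372, -4.086, 22.489], 'wrist_torque': [-0.669, 1.803, -0.227], 'width': 53.379, 'qpos': [0.375, 0.129, 0.052, 1.492, -0.002, -0.097]} tilt tool [0.07 0.15 0.  ] f tool [  0.6 -10.2 -22.5]
```

Turned 44° so far with torque steady. From here I go in small steps until the stop is felt.

Request:
carry_out([
  [0,0,-4,0,0,0.003,0.5],
])

```text
time: 8.38
tool_pos: [535.2, 209.9, 105.5]
eef_rot: [[-0.518, 0.855, 0.005], [0.855, 0.518, -0.001], [-0.003, 0.004, -1.0]]
wrist_force: [-7.4, -4.6, 21.7]
width: 52.8
```

```bash
python3 st.py
```

```text
121.2 {'time': 8.375, 'tool_pos': [535.17, 209.919, 105.484], 'wrist_force': [-7.402, -4.594, 21.725], 'wrist_torque': [-0.913, 1.538, -0.32], 'width': 52.809, 'qpos': [0.375, 0.126, 0.049, 1.49, -0.003, -0.17]} tilt tool [0.21 0.19 0.  ] f tool [ -0.2  -8.6 -21.8]
```

Request:
carry_out([
  [0,0,-4,0,0,0.003,0.5],
])

```text
time: 8.5
tool_pos: [535.4, 209.4, 105.5]
eef_rot: [[-0.578, 0.816, 0.008], [0.816, 0.578, -0.001], [-0.005, 0.006, -1.0]]
wrist_force: [-7.9, -6.2, 22.1]
width: 53.1
```

```bash
python3 st.py
```

```text
125.3 {'time': 8.5, 'tool_pos': [535.416, 209.383, 105.502], 'wrist_force': [-7.941, -6.218, 22.11], 'wrist_torque': [-1.235, 1.976, -1.167], 'width': 53.074, 'qpos': [0.375, 0.123, 0.046, 1.487, -0.004, -0.241]} tilt tool [ 0.33  0.29 -0.  ] f tool [ -0.6  -9.9 -22.2]
```

Request:
carry_out([
  [0,0,-4,0,0,0.003,0.5],
])

```text
time: 8.62
tool_pos: [535.9, 209.6, 105.6]
eef_rot: [[-0.633, 0.774, 0.011], [0.774, 0.633, 0.001], [-0.006, 0.009, -1.0]]
wrist_force: [-12.4, -2.7, 23.7]
width: 52.9
```

```bash
python3 st.py
```

```text
129.3 {'time': 8.625, 'tool_pos': [535.871, 209.568, 105.557], 'wrist_force': [-12.391, -2.701, 23.726], 'wrist_torque': [-0.483, 2.747, -2.504], 'width': 52.941, 'qpos': [0.374, 0.121, 0.043, 1.483, -0.003, -0.311]} tilt tool [0.51 0.34 0.  ] f tool [  5.6 -11.1 -23.9]
```

Torque rose sharply (0.3 → 1.2 → 2.5 Nm) at about 54–56° of turn, which is within the expected 46–66°. One more small step to confirm the stop.

Request:
carry_out([
  [0.4,0.3,-3,0,-0.001,0.003,0.5],
])

```text
time: 8.75
tool_pos: [536.5, 210.3, 105.6]
eef_rot: [[-0.672, 0.74, 0.007], [0.74, 0.672, 0.005], [-0.001, 0.008, -1.0]]
wrist_force: [3.5, 12.2, 13.4]
width: 53.0
```

```bash
python3 st.py
```

```text
132.2 {'time': 8.75, 'tool_pos': [536.511, 210.292, 105.613], 'wrist_force': [3.528, 12.223, 13.384], 'wrist_torque': [2.06, -0.76, -1.595], 'width': 52.974, 'qpos': [0.373, 0.125, 0.048, 1.486, 0.002, -0.365]} tilt tool [0.47 0.07 0.  ] f tool [  6.7  10.9 -13.3]
```

The stop is firm; the pads slipped slightly at it. Now I lift straight up, slowly at first.

Request:
carry_out([
  [0,0,1,0,0,-0.003,0.5],
  [0,0,0,0,0,-0.004,0.5],
  [0,0,0,0,0,-0.005,0.5],
  [0,0,0,0,0,-0.005,0.5],
])

```text
time: 9.25
tool_pos: [535.7, 210.0, 111.8]
eef_rot: [[-0.656, 0.755, -0.004], [0.755, 0.656, 0.001], [0.003, -0.002, -1.0]]
wrist_force: [9.3, 5.2, -27.1]
width: 52.6
```

```bash
python3 st.py
```

```text
131.0 {'time': 9.25, 'tool_pos': [535.705, 209.983, 111.821], 'wrist_force': [9.259, 5.158, -27.075], 'wrist_torque': [0.964, -2.013, -1.08], 'width': 52.557, 'qpos': [0.372, 0.135, 0.071, 1.51, 0.003, -0.343]} tilt tool [-0.1  -0.19  0.  ] f tool [-2.3 10.4 27. ]
```

The lift meets 27 N near the locked height, with 1.1 Nm still pressing on the stop, so it may be friction at the stop. I'll relax the twist by a couple of degrees and check.

Request:
carry_out([
  [0,0,2,0,0,0,0.5],
])

```text
time: 9.38
tool_pos: [535.8, 210.1, 111.7]
eef_rot: [[-0.628, 0.778, -0.004], [0.778, 0.628, 0.001], [0.003, -0.002, -1.0]]
wrist_force: [-1.4, -0.6, 10.0]
width: 53.2
```

```bash
python3 st.py
python3 - <<'E'
from h import *
b=imaging.get_image("side");a=imaging.get_image("wrist")
f=lambda im:np.clip((im.astype(float)/255)**.45*255,0,255).astype(np.uint8)
z=np.hstack([cv2.resize(f(a)[190:340,170:340],(453,400),interpolation=2),cv2.resize(f(b)[105:175,205:265],(343,400),interpolation=2)])
cv2.imwrite("pics/w5.png",z)
E
```

```text
128.9 {'time': 9.375, 'tool_pos': [535.832, 210.064, 111.736], 'wrist_force': [-1.447, -0.596, 10.022], 'wrist_torque': [-0.081, 0.177, -0.058], 'width': 53.208, 'qpos': [0.372, 0.136, 0.072, 1.51, 0.003, -0.307]} tilt tool [-0.12 -0.19  0.  ] f tool [  0.5  -1.5 -10. ]
```

View pics/w5.png

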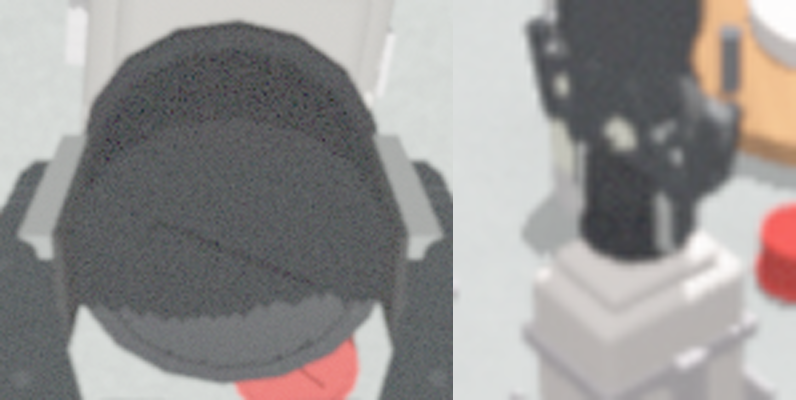

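The mark on the cap's top lies about 70° from the canister's long axis, which fits the stop at about 66°. The twist is now relaxed and the downward hold has gone, so I lift on.

Request:
carry_out([
  [0,0,0,0,0,-0.003,0.5],
  [0,0,0,0,0,-0.004,0.5],
], force=80)

```text
time: 9.72
tool_pos: [535.8, 210.0, 118.5]
eef_rot: [[-0.629, 0.778, -0.004], [0.778, 0.629, 0.001], [0.003, -0.002, -1.0]]
wrist_force: [3.7, 1.8, -9.6]
width: 52.8
```

```bash
python3 st.py
```

```text
129.0 {'time': 9.725, 'tool_pos': [535.801, 209.99, 118.499], 'wrist_force': [3.732, 1.798, -9.616], 'wrist_torque': [0.376, -0.791, -0.291], 'width': 52.767, 'qpos': [0.372, 0.136, 0.085, 1.523, 0.002, -0.308]} tilt tool [-0.14 -0.19  0.  ] f tool [-1.   4.1  9.6]
```

Request:
carry_out([
  [0,0,0,0,0,0,0.5],
  [0,0,0,0,0,-0.003,0.5],
  [0,0,0,0,0,0,0.5],
])

```text
time: 10.1
tool_pos: [535.8, 209.9, 123.0]
eef_rot: [[-0.629, 0.777, -0.003], [0.777, 0.629, 0.001], [0.003, -0.002, -1.0]]
wrist_force: [-0.4, -0.1, -1.1]
width: 52.9
```

```bash
python3 st.py
python3 - <<'E'
from h import *
b=imaging.get_image("side");a=imaging.get_image("wrist")
f=lambda im:np.clip((im.astype(float)/255)**.45*255,0,255).astype(np.uint8)
z=np.hstack([cv2.resize(f(a)[190:340,170:340],(453,400),interpolation=2),cv2.resize(f(b)[105:175,205:265],(343,400),interpolation=2)])
cv2.imwrite("pics/w6.png",z)
E
```

```text
129.0 {'time': 10.1, 'tool_pos': [535.761, 209.927, 123.012], 'wrist_force': [-0.355, -0.094, -1.133], 'wrist_torque': [-0.041, -0.007, -0.014], 'width': 52.927, 'qpos': [0.372, 0.135, 0.093, 1.531, 0.002, -0.309]} tilt tool [-0.09 -0.17  0.  ] f tool [ 0.1 -0.3  1.1]
```

View pics/w6.png

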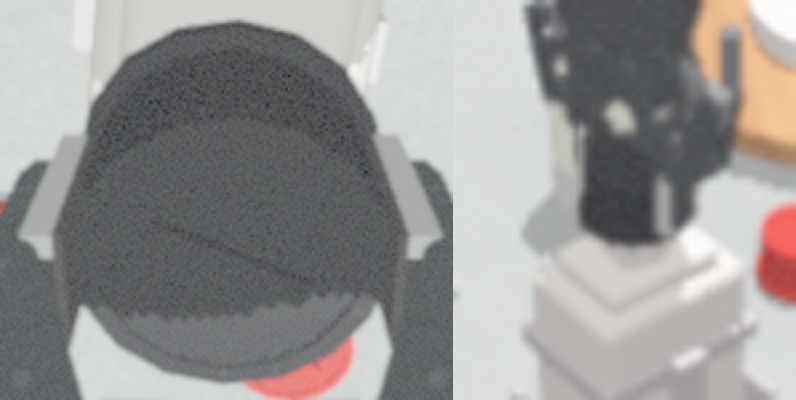

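The cap rides up with the gripper, unchanged in the wrist view, and the force is now only its weight. I raise it to about 10 cm above the mouth: underside z≈271, TCP z≈232.

Request:
carry_out([
  [0,0,0,0,0,-0.01,0.5],
  [0,0,0,0,0,-0.015,0.5],
  [0,0,0,0,0,-0.02,0.5],
  [0,0,0,0,0,-0.02,0.5],
  [0,0,0,0,0,-0.015,0.5],
  [0,0,0,0,0,-0.01,0.5],
  [0,0,0,0,0,0,0.5],
  [0,0,0,0,0,0,0.5],
])

```text
time: 11.2
tool_pos: [536.1, 209.8, 221.5]
eef_rot: [[-0.63, 0.777, 0.0], [0.777, 0.63, 0.002], [0.002, 0.002, -1.0]]
wrist_force: [-0.5, -0.7, -0.2]
width: 52.5
```

```bash
python3 st.py
```

```text
129.0 {'time': 11.2, 'tool_pos': [536.068, 209.832, 221.48], 'wrist_force': [-0.451, -0.676, -0.204], 'wrist_torque': [-0.001, -0.006, 0.014], 'width': 52.487, 'qpos': [0.372, 0.162, 0.314, 1.722, 0.002, -0.309]} tilt tool [ 0.09 -0.11  0.  ] f tool [-0.2 -0.8  0.2]
```

Request:
carry_out([
  [0,0,0,0,0,-0.009,0.5],
  [0,0,0,0,0,0,0.5],
  [0,0,0,0,0,0,0.5],
  [0,0,0,0,0,0,0.5],
])

```text
time: 11.7
tool_pos: [535.7, 209.7, 229.9]
eef_rot: [[-0.63, 0.777, -0.002], [0.777, 0.63, 0.002], [0.002, -0.0, -1.0]]
wrist_force: [-0.2, 0.3, -1.9]
width: 52.7
```

```bash
python3 st.py
python3 - <<'E'
from h import *
b=imaging.get_image("side");a=imaging.get_image("top")
f=lambda im:np.clip((im.astype(float)/255)**.55*255,0,255).astype(np.uint8)
z=np.hstack([cv2.resize(f(b)[60:200,160:310],(428,400),interpolation=2),cv2.resize(f(a)[140:260,90:200],(367,400),interpolation=2)])
cv2.imwrite("pics/w7.png",z)
E
```

```text
129.0 {'time': 11.7, 'tool_pos': [535.695, 209.672, 229.9], 'wrist_force': [-0.158, 0.319, -1.9], 'wrist_torque': [0.004, 0.011, -0.003], 'width': 52.693, 'qpos': [0.372, 0.168, 0.338, 1.741, 0.002, -0.309]} tilt tool [-0.01 -0.14 -0.  ] f tool [0.3 0.1 1.9]
```

View pics/w7.png

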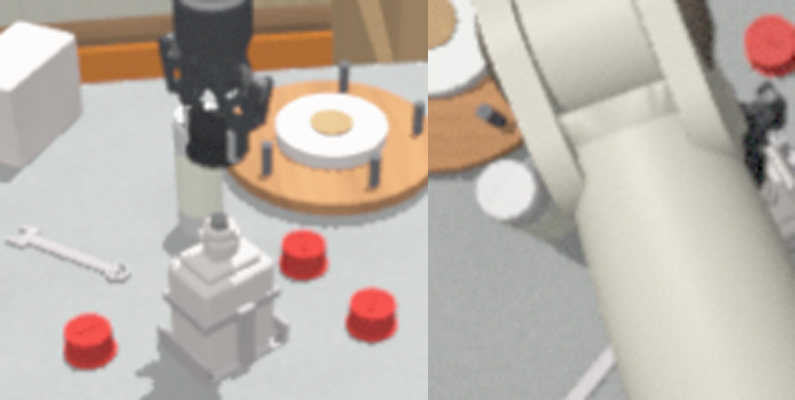

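The cap hangs upright above the uncovered neck, and the wrench, bottle and red caps in view stand undisturbed. Handing in.

Run:
```python
from h import *
m=imaging.camera_model("side");T=np.linalg.inv(m["cam_to_world"])
q=cv2.projectPoints(np.array([[535.,179,z] for z in(260,270,280)]),cv2.Rodrigues(T[:3,:3])[0],T[:3,3],m["mtx"],np.array(m["dist"],float))[0]
print(q.reshape(-1,2),(160+217/2.853,60+165/2.857))
print(env.close_job())
```

```text
[[236.54589797 121.09411701]
 [236.45432266 118.20035163]
 [236.36203121 115.27605419]] (236.0602874167543, 117.75288764438221)
the job is handed in; nothing more can be done
None
```

The canister is open, and the arm is holding the black cap still and upright above its mouth; the job is handed in at about 11.8 s of the 45 s.

I rested the fingertips on the cap's ledge, gripped it and pressed it to the bottom stop (about 22 N, no further travel). Keeping it pressed, I turned it counterclockwise about 56° until the torque rose from 0.3 to 2.5 Nm at the stop, then lifted it off.

**Last checks:**
- **Height:** the side view puts the cap's underside at z ≈ 271, about 100 mm above the mouth.
- **Position:** the gripper is at (535.7, 209.7), within about 0.3 mm of where the cap came free on the neck.
- **Upright:** the gripper is tilted under 0.2°, and the force on it is only about the cap's weight.
- **Bench:** the things visible in the last picture look undisturbed. I did not check the scraper, jar, spray can, edging coil or offcut.

**What disagreed or went less cleanly:**
- **Fingertip offset:** the real fingertips sit about 44 mm behind the reported tool point. Both cameras and the ledge contact showed this, so I went by the pictures and the contact force.
- **At the stop:** the pads slipped slightly on the last 3° of turn, and the force readings dropped.
- **First lift:** it met about 27 N of resistance, with twist still pressing on the stop. Turning back about 2° relieved it, and the cap then came off.

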